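# Show the pearl to the photo camera

## Robot

A 6-joint arm with a two-finger parallel gripper is mounted at the origin on the work surface. World frame = base frame: x ahead of the robot, y to its left, z up, the work surface at z = 0. Lengths are in mm, angles in degrees, forces in N, time in s.
With the tool pointing down it reaches from about 275 to 875 mm from the base axis. Payload 12.5 kg.
Tool frame: the origin (TCP) lies on the centre line of the jaws, within the pads' length; the fingertips stand tip_extent ahead of it and the grasp point (between the pads) lies 5 mm behind it (tip_extent is the distance from the TCP to the fingertips, in mm); z points along the fingers, y is the direction in which the jaws open and shut (so a half turn about z gives the same grasp; the last joint's range is limited). The gripper opens to 85 mm and grips with 20 to 120 N. Pads are 22 mm wide; open, the fingers measure 114 mm over their backs; the gripper's body (76 mm by 85 mm) begins 54 mm behind the grasp point. The pads swing forward as they close: fully open they stand 13 mm farther back than shut.
Start: joints at [-71.941, 20.094, 94.641, -0, 65.266, -4.847], TCP at [214.096, -506.604, 245.29] pointing down, gripper open.
Joint ranges: [-157.81, 157.81], [-45, 120.19], [0.68, 151.7], [-89.99, 269.99], [4.06, 180], [-164.3, 164.3]. Speed limits (degrees/s): [127.2, 127.2, 159.86, 180, 180, 180].

## Interface

Orientations are given as [roll, pitch, yaw] about the fixed x, y, z axes, in that order (R = Rz(yaw) Ry(pitch) Rx(roll)).
In Python, from rig import state, camera, get_calibration, finish_job, outline_of, landmark_of, tip_extent gives the robot as it stands. The module is installed in compiled form; this text tells all that it offers.
- The arm moves only by the tool jog_arm, never from a script. Its argument "increments" is one flat list of numbers, 5 for each row, row after row: the gripper's target within -1 to 1 (shut at 1, half-way at 0, fully open at -1), then the shift along the tool's x, y, z in mm, then the turn about the tool's z in rad. In form: [gripper, dx, dy, dz, roll, gripper, dx, dy, dz, roll, ...]. A call has 1 to 12 rows; each row shifts and turns the commanded pose from where the row before left it, along the tool's axes as they then stand; what a row does not reach is not made up. A row lasts 1/8 s, in which the tool goes at most 62.5 mm and 10.7 degrees, less where a joint would pass 70% of its speed; a pose out of reach is approached as far as the arm can. A call is refused whole if a number of a shift passes 62.5 or a number of a turn 0.188, either way. A call with a gripper value outside its range is refused whole. The fingers move at their own pace and stop on an object; "newtons" is the grip in N (left out, the last holds). Time passes only in rows, so rows that do not move let the fingers close. It gives the time, the measured TCP pose, the force and the opening at its end, in the units of the state.
- state(): the state, without advancing time (a new reading comes with each control period).
- camera(name): name is "scene" or "top"; returns (picture, depth): 480x640x3 uint8, red, green, blue; 480x640 float32, mm along the optical axis (not along the pixel's ray), 0 where there is no reading.
- get_calibration(name): a dict with "intrinsics" (3x3 intrinsics, pixels), "k1" (the pictures are not rectified: a ray, as slopes to the right and down, at radius r is drawn at 1 + k1 r^2 times it, then the intrinsics apply), "eye" and "rotation" of the camera in the world. Camera axes: x right, y down, z forward; pixel columns grow to the right and rows downward; lengths in mm; the calibration is good to about 2 mm. A picture is of the moment at which its call begins. get_calibration takes no time and is no camera call.
- finish_job(): hands the job in, once; it reports no verdict.
Trained networks look in the newest picture that a camera, given by its name, has taken for a name from the list of things; names that differ only in an ending like _2 or _b are one class to them, and where a whole thing is asked for, a point or a joint stands for the part that bears it (a point fixed in the world has none). Each returns a list of dicts, best first, with "score" (0 to 1); they miss things now and then, are a little off and sometimes report something else, mostly with a low value. They report only what shows in the picture. A call takes as long as a camera call. They do not tell look-alikes from the thing itself.
- outline_of(label, camera): "region" (480x640 bool, what is visible of it) and "rect" ([centre column, centre row, width, height] in pixels, round what is visible of it).
- landmark_of(label, camera): "at" ([column, row] in pixels: a listed point, or the origin of a listed thing).
The state is a dict: "time_s": time; "joint_positions": joint angles; "joint_vel": joint speeds; "tau": joint torques, N m; "tool_pos": TCP position; "eef_rot": TCP orientation; "contact_force": force on the tool from outside, world axes, zero at the start; "wrist_torque": the same for the moment, N m; "gripper_width": opening from 0.0 (shut) to 1.0 (fully open).
Only numpy, scipy, OpenCV 4.12 (cv2) and the standard library are available. Lean on these libraries where they do the work, as an engineer would, in place of code of your own. Each camera call takes 0.05 s, during which the arm holds its last target.

## Task

Take the small wooden two-pocket tray by the block on its handle, lift it up off the two hooks it hangs on, and carry it to the photo station (the round white plate with the little camera, not the square pad) with the loose pearl staying in its pocket, untouched by the gripper. Finish holding the tray there in the gripper, level and still, its underside about 6 cm above the plate, with the pearl over the middle of the plate and the pearl's end of the tray squarely facing the camera. Leave everything else on the bench where it is and do not set the tray down or let go.

Things in the scene. Friction and masses are not known exactly. Their poses are not given: they have to be found in the camera images.
- tray: Hanging wooden tray: slab 90 (x) x 110 (y) x 9 mm, pockets 24 mm wide, 4 mm deep at x = +24 (pearl) and -24 mm (empty). Origin: centre of its underside, z up. Steel uprights at x 0, y +-48 mm carry a crossbar 8 mm thick, 176 mm long along y, axis 90 mm above the origin; its ends rest in the stand's V hooks, so the tray can rock a little about it. 0.19 to 0.3 kg.
- grip (a point): Centre of the wooden grip block in the middle of the tray's crossbar: block 16 mm (tray x) x 46 mm (tray y) x 26 mm high, 95 mm straight above the tray's origin; the block's top is 108 mm above the origin. Grip it across its 16 mm, fingers closing along the tray's x. Axes as the tray's.
- pocket (a point): Centre of the pearl when it sits in the middle of its pocket: tray x = +24 mm, y = 0, 15 mm above the tray's underside.
- pearl_center (a point): Centre of the white pearl, a loose ball 20 mm in diameter, 12 g, free to roll about 4 mm in its pocket; it rides over the pocket rim if the tray is tipped some 50 degrees or jerked.
- stand: Fixed stand: base 100 (x) x 200 (y) x 10 mm, posts at y = +-74 mm, each topped by an upward-open V hook of 7 mm rod spanning x = +-18 mm. Hook tips 136 mm, hanging tray's underside 35 mm above the bench: lifting straight up by 115 mm brings the whole tray above the tips. Origin: centre of the base's underside; axes as the hanging tray's.
- station: Fixed photo station: round white plate, 120 mm wide, 12 mm thick, and a small grey camera on a stem beside it at own x = +97 (lens front) to +135 mm, 60 mm wide, 71 to 113 mm above the bench. Origin: centre of the plate's underside; own +x points from the plate's middle to the camera. With the tray correctly held its own x points the same way.
- spot (a point): Middle of the top face of the round plate, 12 mm above the bench.
- pad: Fixed square white pad, 120 x 120 x 12 mm, not the plate wanted. Origin: centre of its underside.
- gembox_a: Loose stone box with clear top, 46 x 46 x 22 mm, on the square pad. To be left alone. Origin: underside centre.
- gembox_b: Like the other stone box, on the bench beyond the square pad. To be left alone.
- loupe: Black loupe, 32 mm wide, 22 mm high, on the square pad. To be left alone.
- jar: Glass jar, 44 mm wide, 52 mm high, on the robot's side of the photo station. To be left alone.
- brush: Brush, 150 mm long, lying on the bench on the robot's side of the stand. To be left alone.
- hammer: Small hammer, 200 mm long, lying at the right side of the bench. To be left alone.
- driver: Screwdriver, 150 mm long, lying at the far side of the bench. To be left alone.
- pearl: The pearl as a body; use its centre, pearl_center, for its position (this origin turns as it rolls).
There are look-alikes about, which are no part of the job. There is more than one size of the tray; the job needs the middle-sized.

How it is judged (in metres and radians):
On the way:
1. the tray is lifted off the hooks, carried by the gripper (height (world z) of tray above 0.085 m and contact force between tray and stand below 0.1 N and contact force between tray and the fingers above 1 N), for 0.2 s.
At the end, for the whole second after the job is handed in: Held by the gripper, free of station and stand: underside 30 to 90 mm above the round plate, tilt under 0.12 rad, pocket within 20 mm of the plate's middle, tray x towards the camera within 0.3 rad, pearl in its pocket, tray still (30 mm/s, 0.2 rad/s) (contact force between tray and the fingers above 1 N and contact force between tray and station below 0.1 N and contact force between tray and stand below 0.1 N and height (world z) of tray between 0.042 and 0.102 m and angle between tray's own z axis and vertical below 0.12 rad and horizontal distance between pocket and spot below 0.02 m and angle between the x axis of tray and the x axis of station, either way round below 0.3 rad and x of tray in the frame of station below 0 m and distance between pearl_center and pocket below 0.009 m and linear speed of tray below 0.03 m/s and angular speed of tray below 0.2 rad/s); the arm keeps its last pose, push and grip.
It fails at once if the pearl left its pocket (distance between pearl_center and pocket above 0.013 m).
It fails at once if the gripper touched the pearl (contact force between pearl and the fingers above 0.2 N).
It fails at once if something else on the bench was displaced by more than 30 mm (distance of any of gembox_a, gembox_b, loupe, jar, brush, hammer, driver from where it was at the start of the episode above 0.03 m).
It also fails if it takes over 42 s, if anything falls off the work surface, if the arm or the gripper's body presses on something with over 40 N, if the wrist force passes 120 N, or if a joint passes its speed limit or range.

## Working session

There is one attempt and no reset: what is moved stays moved. The work goes in short steps, Python scripts to look and compute and a tool call to move; the robot and the scene stay as the last step left them, time stands still between calls to the robot, and variables do not carry over. Pictures are saved under pics/ and viewed, and the job is handed in when it is done.

Besides the shell and the picture viewer there is one more tool, called after "Call:" by a JSON object that holds its "fn" and its "kwargs". jog_arm: Moves the arm, as the interface text tells. Its arguments: {"type":"object","properties":{"increments":{"type":"array"},"newtons":{"type":"number"}},"required":["increments"]}

```bash
mkdir -p pics
python3 - <<'E'
from rig import *
import cv2,json,numpy as np
print(state()); print(tip_extent)
for n in("scene","top"):
    p,d=camera(n); cv2.imwrite(f"pics/{n}0.png",p[:,:,::-1]); np.save(f"pics/{n}0.npy",d)
    c=get_calibration(n); print(c)
    for l in("tray","station","stand","pad"):
        for r in outline_of(l,n)[:5]: print(n,l,r["score"],r["rect"])
    for l in("grip","pocket","pearl_center","spot","tray","stand","station"):
        for r in landmark_of(l,n)[:5]: print(n,l,r["score"],r["at"])
E
```

```text
{'time_s': 0.0, 'joint_positions': array([-7.19410602e+01,  2.01263958e+01,  9.46788416e+01, -5.95678733e-04,
        6.52645745e+01, -4.84843245e+00]), 'joint_vel': array([ 0.01617738, -0.05138945,  0.1274955 , -0.01640665, -0.03584384,
       -0.01878391]), 'tau': array([-2.51910378e-04, -5.06103265e+01, -2.91403663e+01, -1.03091734e-04,
        4.54534369e-03, -1.10294800e-05]), 'tool_pos': array([ 213.99253897, -506.30863744,  244.72618482]), 'eef_rot': array([-1.79930392e+02, -5.36171657e-03,  2.29076186e+01]), 'contact_force': array([ 0.77800218, -0.51846861, -0.62627102]), 'wrist_torque': array([ 0.04315923, -0.03528946, -0.04958283]), 'gripper_width': 1.0024069734967982}
14.0
{'intrinsics': array([[606.04798767,   0.        , 315.5307227 ],
       [  0.        , 606.04798767, 247.28380096],
       [  0.        ,   0.        ,   1.        ]]), 'k1': -0.07489295095706927, 'eye': array([1205.50730867,  592.3628585 , 1055.20978941]), 'rotation': array([-134.68682602,   -0.76440179,  133.97137477])}
scene tray 0.96 [496.9, 275.9, 109.1, 77.3]
scene tray 0.85 [386.4, 456.4, 69.1, 4
[... 1024 characters left out ...]
2, 82.9, 67.6]
top tray 0.79 [181.6, 171.5, 35.3, 28.6]
top tray 0.77 [193.1, 239.8, 63.2, 34.6]
top tray 0.49 [393.6, 222.6, 15.0, 17.9]
top station 0.86 [300.4, 208.6, 40.6, 77.3]
top stand 0.57 [205.2, 241.2, 70.3, 43.7]
top pad 0.87 [385.0, 232.1, 43.7, 52.3]
top pad 0.45 [373.4, 236.7, 11.9, 11.0]
top grip 0.78 [207.1, 340.4]
top grip 0.71 [174.6, 165.9]
top grip 0.69 [191.1, 228.8]
top pocket 0.71 [221.7, 349.8]
top pocket 0.69 [183.0, 177.2]
top pocket 0.68 [197.8, 228.7]
top pearl_center 0.42 [191.0, 232.1]
top spot 0.63 [300.4, 222.1]
top tray 0.89 [200.6, 236.6]
top tray 0.7 [186.1, 172.8]
top stand 0.59 [206.0, 240.0]
top station 0.75 [297.5, 225.8]
top station 0.67 [304.0, 256.5]
```

View pics/scene0.png

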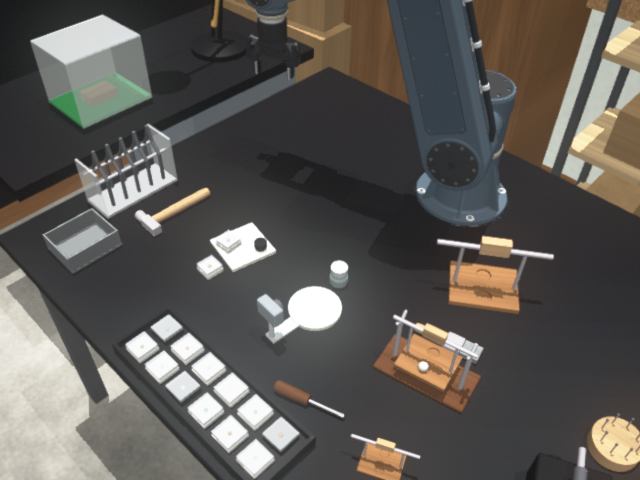

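View pics/top0.png

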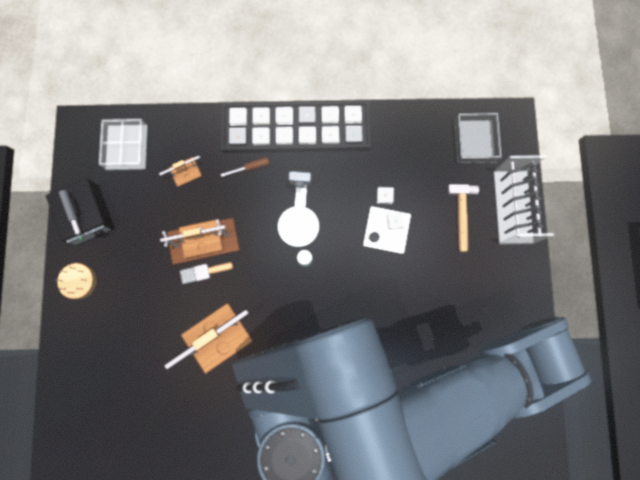

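Run:
```python
import cv2
a=cv2.imread("pics/scene0.png")[200:480,240:600]
cv2.imwrite("pics/sc1.png",cv2.resize(a,None,fx=2.14,fy=2.14,interpolation=2)[:600,:770])
a=cv2.imread("pics/top0.png")[150:310,140:350]
cv2.imwrite("pics/tc1.png",cv2.resize(a,None,fx=3.7,fy=3.7,interpolation=2))
```

```text
(no output)
```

View pics/sc1.png

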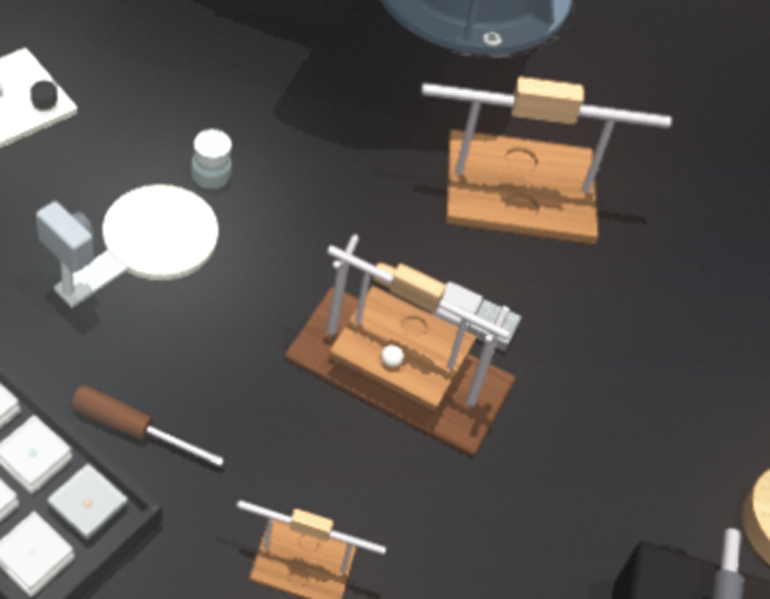

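View pics/tc1.png

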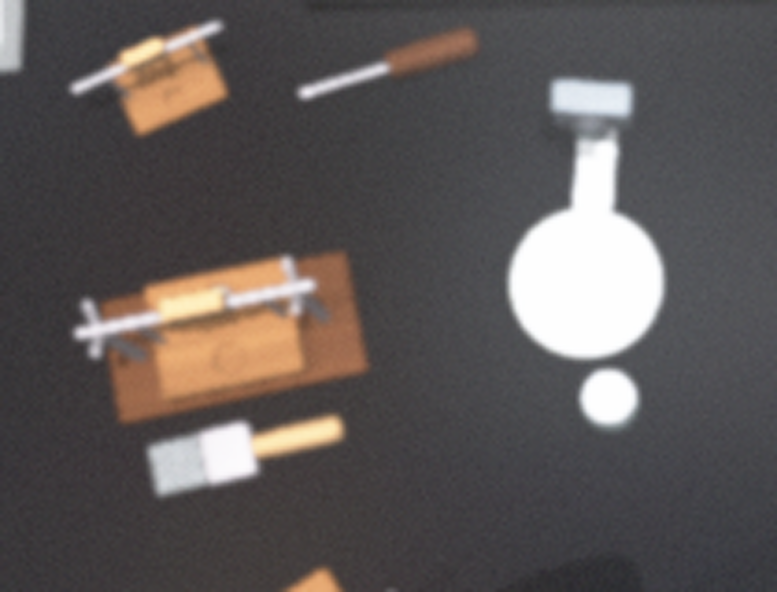

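The candidates are the large tray at scene (497,276), standing on the bench without a stand; the small tray at (386,456); and the middle tray hanging in the stand at (436,350), with the pearl at (422,367). I choose the hanging one, and the crop confirms hooks and pearl. The station is the round plate at (315,307), with its camera at (270,308). Next I measure.

```bash
cat > h.py <<'E'
import numpy as np,cv2
from rig import *
from scipy.spatial.transform import Rotation as Ro
class Cam:
    def __init__(s,n):
        c=get_calibration(n); s.K=c["intrinsics"];s.k1=c["k1"];s.e=c["eye"]
        s.R=Ro.from_euler("xyz",c["rotation"],degrees=True).as_matrix()
    def slopes(s,uv):
        uv=np.atleast_2d(np.asarray(uv,float))
        return cv2.undistortPoints(uv[:,None],s.K,np.array([s.k1,0,0,0,0]),None,None,None)[:,0] if 0 else cv2.undistortPointsIter(uv[:,None],s.K,np.array([s.k1,0,0,0.]),None,None,(3,50,1e-10))[:,0]
    def rays(s,uv):
        m=s.slopes(uv); return np.c_[m,np.ones(len(m))]@s.R.T
    def atz(s,uv,z):
        r=s.rays(uv); return s.e+r*((z-s.e[2])/r[:,2])[:,None]
    def pts(s,uv,d): return s.e+s.rays(uv)*np.asarray(d)[:,None]
    def proj(s,P):
        P=np.atleast_2d(P).astype(float); r=(P-s.e)@s.R; 
        m=r[:,:2]/r[:,2:]; m=m*(1+s.k1*(m**2).sum(1))[:,None]
        return m@s.K[:2,:2].T+s.K[:2,2]
    def cloud(s,d,box):
        u0,v0,u1,v1=box; U,V=np.meshgrid(np.arange(u0,u1),np.arange(v0,v1)); uv=np.c_[U.ravel(),V.ravel()]
        dd=d[V.ravel(),U.ravel()]; ok=dd>0
        return s.pts(uv[ok],dd[ok]),uv[ok]
def tri(c1,p1,c2,p2):
    a,b=c1.rays(p1)[0],c2.rays(p2)[0]
    A=np.c_[a,-b]; t=np.linalg.lstsq(A,c2.e-c1.e,rcond=None)[0]
    x,y=c1.e+a*t[0],c2.e+b*t[1]; return (x+y)/2,np.linalg.norm(x-y)
E
python3 - <<'E'
from h import *
S,T=Cam("scene"),Cam("top")
print("bench z", )
for n,C,b in(("scene",S,(330,130,370,160)),("top",T,(330,270,350,290))):
    d=np.load(f"pics/{n}0.npy"); P,_=C.cloud(d,b); print(n,P[:,2].mean() if len(P) else None)
print("grip",tri(S,[434.4,332.6],T,[191.1,228.8]))
print("pocket",tri(S,[421.5,368.8],T,[197.8,228.7]))
print("spot",S.atz([314.3,306.4],12),T.atz([300.4,222.1],12))
# plate from clouds
for n,C,b in(("scene",S,(240,280,350,335)),("top",T,(270,165,325,255))):
    d=np.load(f"pics/{n}0.npy"); P,uv=C.cloud(d,b)
    img=cv2.imread(f"pics/{n}0.png")[uv[:,1],uv[:,0]].min(1)
    for lo,hi in((8,17),(68,118)):
        Q=P[(P[:,2]>lo)&(P[:,2]<hi)&(img>(170 if lo<20 else 0))]; print(n,lo,len(Q),Q.mean(0),Q.min(0),Q.max(0))
# mid tray
for n,C,b in(("scene",S,(370,305,490,410)),("top",T,(155,215,245,265))):
    d=np.load(f"pics/{n}0.npy"); P,uv=C.cloud(d,b)
    for lo,hi in((134,150),(120,134),(37,52),(5,15)):
        Q=P[(P[:,2]>lo)&(P[:,2]<hi)]
        if len(Q)>5:
            r=cv2.minAreaRect(Q[:,:2].astype(np.float32)); print(n,lo,len(Q),Q.mean(0).round(1),r)
E
```

```text
bench z
scene -0.35700155043883114
top 0.9336979032594949
grip (array([540.84954433, 278.03359354, 142.8827312 ]), np.float64(2.60128417270623))
pocket (array([561.06534317, 282.48660147,  48.1439787 ]), np.float64(2.471753262592018))
spot [[573.56062188  -1.76439063  12.        ]] [[581.85369939 -10.80498331  12.        ]]
scene 8 1741 [ 5.78984447e+02 -3.43468596e-01  1.14640314e+01] [513.41340796 -62.70835284   8.0096152 ] [698.97680893  58.91503885  16.98911831]
scene 68 619 [697.21832416  -6.52701676 102.209069  ] [669.17059678 -43.51021047  71.07602641] [711.41614269  20.49506405 117.46868993]
top 8 1178 [578.72518666  -3.1968221   12.4381218 ] [510.04782892 -62.83321231   8.05481124] [689.75102658  55.86916942  16.97992227]
top 68 276 [685.40385777 -13.05900233 107.78092675] [665.37313136 -43.50247091  77.9288454 ] [705.90842115  16.5343451  117.92310749]
scene 134 252 [535.2 281.1 141.2] ((534.527099609375, 280.18359375), (42.0128288269043, 152.74078369140625), 11.304481506347656)
scene 120 474 [535.2 280.  127.4] ((536.6986694335938, 278.4952087402344), (40.12248229980469, 175.46681213378906), 10.073848724365234)
scene 37 2051 [536.6 278.7  43.8] ((533.7843017578125, 280.3333740234375), (94.90616607666016, 156.322998046875), 9.06520938873291)
scene 5 2296 [533.7 291.5   9.9] ((482.98321533203125, 257.9856872558594), (278.59722900390625, 259.37359619140625), 37.2178955078125)
top 134 136 [531.4 274.4 141.8] ((531.451416015625, 277.42694091796875), (43.21192169189453, 150.52845764160156), 10.790040969848633)
top 120 209 [531.7 277.2 128.6] ((531.7150268554688, 277.5177917480469), (39.44788360595703, 174.77099609375), 9.861879348754883)
top 37 941 [526.7 274.4  44.9] ((531.6231079101562, 276.4168395996094), (92.0003433227539, 152.3759002685547), 12.167081832885742)
top 5 1067 [527.3 278.3   9.6] ((536.6455688476562, 290.247802734375), (266.8679504394531, 147.82437133789062), 88.8974609375)
```

Run:
```python
from h import *
S,T=Cam("scene"),Cam("top")
for n,C,b,pb in(("scene",S,(370,305,490,410),(240,260,350,345)),("top",T,(155,215,245,265),(270,165,325,265))):
    d=np.load(f"pics/{n}0.npy"); im=cv2.imread(f"pics/{n}0.png")
    P,uv=C.cloud(d,b); c=im[uv[:,1],uv[:,0]].astype(int)
    wood=(c[:,2]-c[:,0]>50)
    Q=P[wood&(P[:,2]>137)&(P[:,2]<150)]; print(n,"block",len(Q),np.median(Q,0).round(1),cv2.minAreaRect(Q[:,:2].astype(np.float32)))
    B=P[(P[:,2]>115)&(P[:,2]<150)]
    # bar: restrict around median within 10mm of line
    v=cv2.fitLine(B[:,:2].astype(np.float32),cv2.DIST_HUBER,0,.01,.01).ravel(); a=np.degrees(np.arctan2(v[1],v[0]))
    dirv=v[:2]*np.sign(v[1]); s=(B[:,:2]-v[2:])@dirv; o=np.abs((B[:,:2]-v[2:])@[-dirv[1],dirv[0]])<5
    mid=v[2:]+dirv*(s[o].min()+s[o].max())/2; print(" bar angle",a-90,"len",np.ptp(s[o]),"mid",mid, "zmax@end",B[o,2].mean())
    # slab colour orange
    W=P[wood&(P[:,2]>36)&(P[:,2]<52)]; print(" slab",cv2.minAreaRect(W[:,:2].astype(np.float32)))
    # plate by white image contour
    g=cv2.inRange(im,(185,)*3,(255,)*3); m=np.zeros_like(g); m[pb[1]:pb[3],pb[0]:pb[2]]=g[pb[1]:pb[3],pb[0]:pb[2]]
    V,U=np.nonzero(m); X=C.atz(np.c_[U,V],12)
    # circle by robust: iterative keep radius<60
    c0=np.array([577.,-3.])
    for i in range(200):
        k=np.linalg.norm(X[:,:2]-c0,axis=1)<58; c0=X[k,:2].mean(0)
    r=np.linalg.norm(X[:,:2]-c0,axis=1); print(" plate",c0,np.sqrt(k.sum()), "r95",np.percentile(r[r<64],99))
    A=X[(r>66)&(X[:,0]>c0[0]),:2]-c0; A=A[(np.abs(A[:,1])<25)&(A[:,0]<95)]
    print(" arm yaw",len(A),np.degrees(np.arctan2(*A.mean(0)[::-1])), A.mean(0))
    PP,_=C.cloud(d,pb); K=PP[(PP[:,2]>72)&(PP[:,2]<116)]; r=cv2.minAreaRect(K[:,:2].astype(np.float32)); print(" cam",r, "yaw",np.degrees(np.arctan2(r[0][1]-c0[1],r[0][0]-c0[0])))
```

```text
scene block 197 [536.1 278.9 142.9] ((534.5943603515625, 277.71905517578125), (18.801294326782227, 44.87215042114258), 7.421651363372803)
 bar angle -168.64304 len 175.5577752707713 mid [536.5415941  278.46893067] zmax@end 130.77836378433378
 slab ((533.9539794921875, 277.9593200683594), (94.888916015625, 111.80667877197266), 9.301511764526367)
 plate [579.50162538   2.3599723 ] 40.149719799769464 r95 63.24000142764647
 arm yaw 151 -6.346829683511977 [79.79231528 -8.8751713 ]
 cam ((689.393310546875, -11.450496673583984), (62.09075164794922, 39.019290924072266), 84.11882019042969) yaw -7.163006319164389
top block 103 [532.1 275.4 143.6] ((532.3851928710938, 275.5007629394531), (16.446306228637695, 45.34731674194336), 11.085090637207031)
 bar angle -168.71024 len 174.80822037045226 mid [530.82750166 277.31539001] zmax@end 132.741853587667
 slab ((531.6521606445312, 276.28204345703125), (92.0003433227539, 108.64911651611328), 12.167081832885742)
 plate [574.28602582  -3.19840378] 34.336569426778794 r95 63.05061037395088
 arm yaw 105 -5.672509358867859 [79.47973387 -7.89461946]
 cam ((685.1533813476562, -13.143499374389648), (58.652950286865234, 39.98477554321289), 85.29304504394531) yaw -5.125864101926571
```

Tray grip is at about (534, 277.5, 130) with yaw about 11°. The plate middle is at about (577, -1) with yaw about -6°. I'll turn the tool first (yaw 22.9 → 101).

Call:
{"fn": "jog_arm", "kwargs": {"increments": [-1,0,0,0,-0.17,-1,0,0,0,-0.17,-1,0,0,0,-0.17,-1,0,0,0,-0.17,-1,0,0,0,-0.17,-1,0,0,0,-0.17,-1,0,0,0,-0.17,-1,0,0,0,-0.17], "newtons": 50}}

```text
time_s: 2.2
tool_pos: [214.1, -506.6, 245.3]
eef_rot: [-180.0, 0.0, 101.1]
contact_force: [0.4, -0.1, 0.4]
gripper_width: 1.001
```

```bash
cat >> h.py <<'E'
def need(target,yaw):
    s=state(); p=s["tool_pos"]; R=Ro.from_euler("xyz",s["eef_rot"],degrees=True).as_matrix()
    dy=(yaw-s["eef_rot"][2]+180)%360-180
    print("t",s["time_s"],"pos",p.round(1),"rot",s["eef_rot"].round(2),"F",s["contact_force"].round(1),"w",round(s["gripper_width"],3))
    print("tool shift",(R.T@(np.array(target)-p)).round(1),"roll",round(-np.radians(dy),4))
E
python3 -c "
from h import *
need([534,277.5,245],101)"
```

```text
t 2.2 pos [ 214.1 -506.6  245.3] rot [-180.      0.    101.15] F [ 0.4 -0.1  0.4] w 1.001
tool shift [7.075e+02 4.655e+02 3.000e-01] roll 0.0026
```

Call:
{"fn": "jog_arm", "kwargs": {"increments": [-1,35,23,0,0,-1,35,23,0,0,-1,35,23,0,0,-1,35,23,0,0,-1,35,23,0,0,-1,35,23,0,0,-1,35,23,0,0,-1,35,23,0,0,-1,35,23,0,0,-1,35,23,0,0]}}

```text
time_s: 3.45
tool_pos: [374.6, -118.4, 245.5]
eef_rot: [180.0, 0.0, 100.8]
contact_force: [0.4, -0.7, -0.4]
gripper_width: 1.0
```

Call:
{"fn": "jog_arm", "kwargs": {"increments": [-1,35,23,0,0,-1,35,23,0,0,-1,35,23,0,0,-1,35,23,0,0,-1,35,23,0,0,-1,35,23,0,0,-1,35,23,0,0,-1,35,23,0,0,-1,35,23,0,0,-1,0,0,0,0,-1,0,0,0,0]}}

```text
time_s: 4.82
tool_pos: [518.1, 228.3, 245.1]
eef_rot: [-180.0, 0.0, 100.8]
contact_force: [0.1, 0.1, -0.8]
gripper_width: 1.001
```

Run:
```python
from h import *
need([534,277.5,125],101)
p,d=camera("scene"); q,e=camera("top")
a=cv2.resize(p[260:420,340:520],None,fx=2.2,fy=2.2,interpolation=2);b=cv2.resize(q[180:340,140:320],None,fx=2.2,fy=2.2,interpolation=2)
cv2.imwrite("pics/a1.png",np.hstack([a,b])[:,:,::-1])
```

```text
t 4.825 pos [518.1 228.3 245.1] rot [-1.7996e+02  1.0000e-02  1.0084e+02] F [ 0.1  0.1 -0.8] w 1.001
tool shift [ 45.3  25.  120. ] roll -0.0028
```

View pics/a1.png

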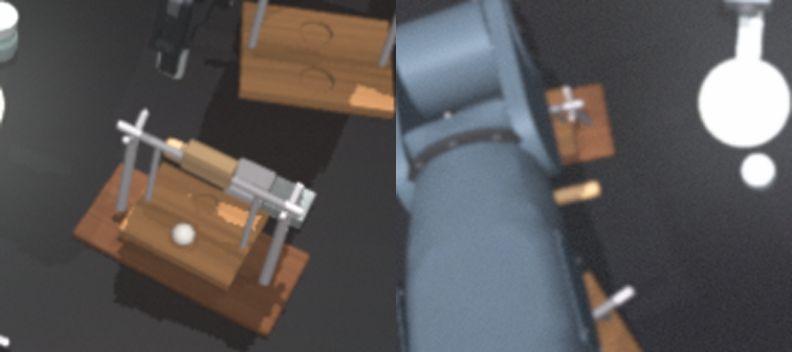

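The hand (finger at crop (175,50)) is short of the stand and clear of it. The tray and pearl are unmoved. I'll move above the block.

Call:
{"fn": "jog_arm", "kwargs": {"increments": [-1,15,8,0,0,-1,15,8,0,0,-1,15,9,15,0,-1,0,0,20,0,-1,0,0,20,0,-1,0,0,0,0]}}

```text
time_s: 5.68
tool_pos: [534.0, 278.1, 189.0]
eef_rot: [-179.8, 0.0, 100.9]
contact_force: [0.2, 0.2, 0.2]
gripper_width: 0.996
```

Run:
```python
from h import *
need([534,277.5,125],101)
p,d=camera("scene"); 
a=cv2.resize(p[270:420,340:520],None,fx=4,fy=4,interpolation=2)
S=Cam("scene"); s=state(); R=Ro.from_euler("xyz",s["eef_rot"],degrees=True).as_matrix()
a=a[:,:,::-1].copy()
for z in (0,14):
  u=S.proj(s["tool_pos"]+R@[0,0,z])[0]; cv2.circle(a,tuple(((u-[340,270])*4).astype(int)),4,(0,0,255),-1)
u=S.proj([534,277.5,143])[0]; cv2.circle(a,tuple(((u-[340,270])*4).astype(int)),4,(255,0,0),-1)
cv2.imwrite("pics/a2.png",a)
```

```text
t 5.675 pos [534.  278.1 189. ] rot [-1.7985e+02  3.0000e-02  1.0085e+02] F [0.2 0.2 0.2] w 0.996
tool shift [-0.6  0.1 64. ] roll -0.0025
```

View pics/a2.png

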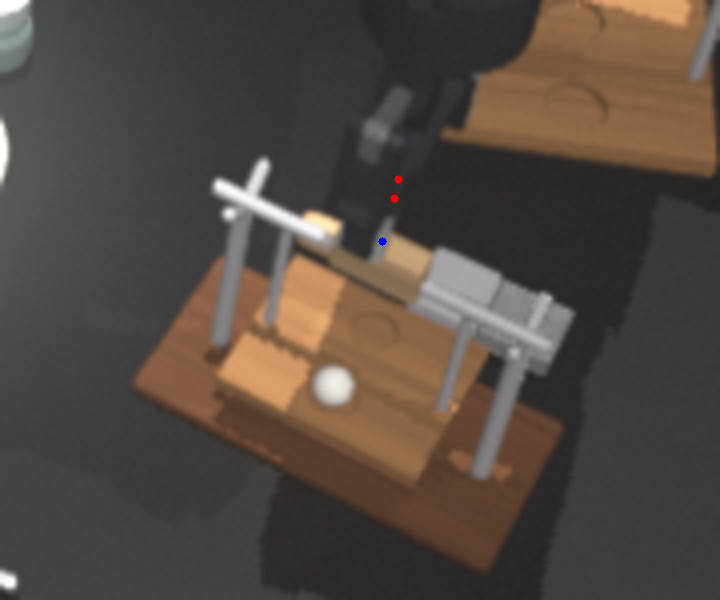

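The hand is centred over the block and the fingers straddle it. Descending.

Call:
{"fn": "jog_arm", "kwargs": {"increments": [-1,0,0,16,0,-1,0,0,16,0,-1,0,0,16,0,-1,0,0,10,0,-1,0,0,5,0,-1,0,0,0,0,-1,0,0,0,0]}}

```text
time_s: 6.6
tool_pos: [534.7, 277.7, 127.8]
eef_rot: [180.0, -0.0, 100.8]
contact_force: [0.4, 0.0, 0.4]
gripper_width: 1.004
```

Run:
```python
from h import *
need([534,277.5,125],101)
p,d=camera("scene"); 
a=cv2.resize(p[270:420,340:520],None,fx=4,fy=4,interpolation=2)
cv2.imwrite("pics/a3.png",a[:,:,::-1])
```

```text
t 6.6 pos [534.7 277.7 127.8] rot [ 1.7995e+02 -1.0000e-02  1.0083e+02] F [0.4 0.  0.4] w 1.004
tool shift [-0.  -0.8  2.8] roll -0.003
```

View pics/a3.png

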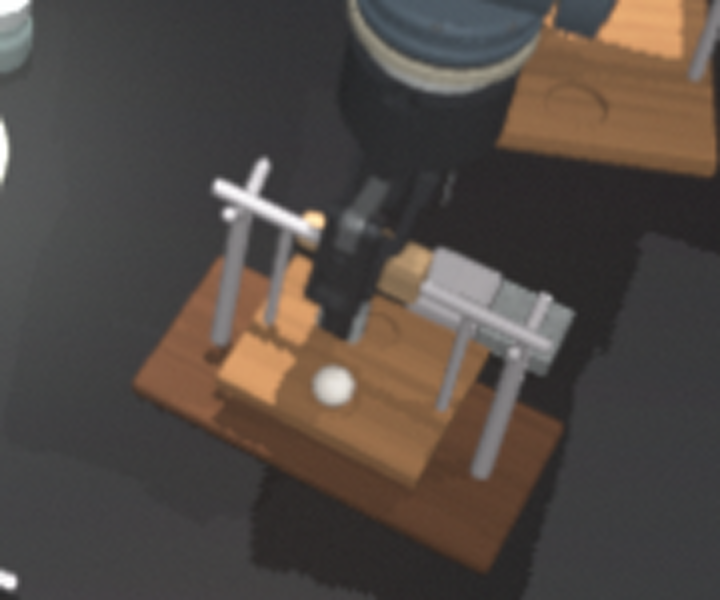

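The fingers straddle the block and the pearl is well below them. I'll settle 2 mm lower and close gradually.

Call:
{"fn": "jog_arm", "kwargs": {"increments": [-0.5,0,0,2,0,0,0,0,0,0,0.3,0,0,0,0,0.5,0,0,0,0,0.6,0,0,0,0,0.7,0,0,0,0,0.8,0,0,0,0,1,0,0,0,0,1,0,0,0,0,1,0,0,0,0], "newtons": 60}}

```text
time_s: 7.9
tool_pos: [533.7, 277.4, 125.3]
eef_rot: [-179.9, 0.0, 100.9]
contact_force: [-5.6, -0.5, 4.1]
gripper_width: 0.18
```

Run:
```python
from h import *
need([534,277.5,125],101); print(state()["wrist_torque"])
p,d=camera("scene"); 
a=cv2.resize(p[270:420,340:520],None,fx=4,fy=4,interpolation=2)
cv2.imwrite("pics/a4.png",a[:,:,::-1])
```

```text
t 7.9 pos [533.7 277.4 125.3] rot [-1.7989e+02  2.0000e-02  1.0085e+02] F [-5.6 -0.5  4.1] w 0.18
tool shift [0.  0.3 0.3] roll -0.0026
[-0.15910878  0.97281559  0.13551417]
```

View pics/a4.png

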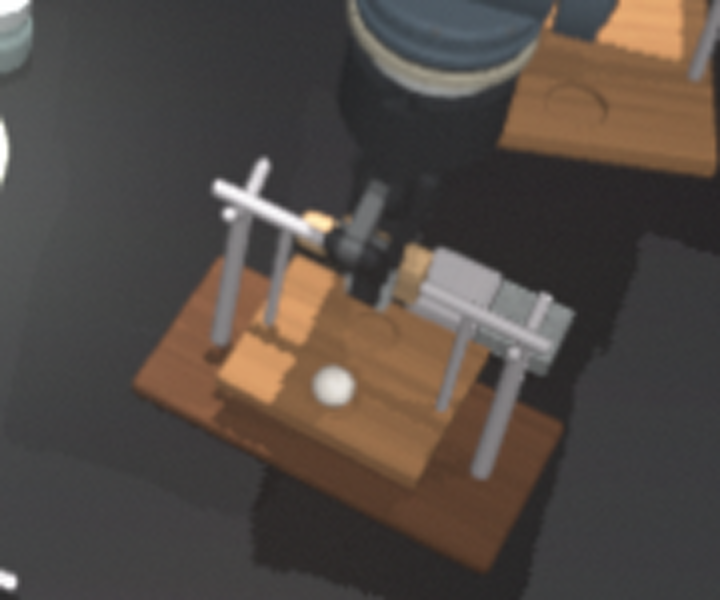

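Gripped: the opening of 0.18 is about 15 mm, which fits the 16 mm block. Lifting straight up with a ramp.

Call:
{"fn": "jog_arm", "kwargs": {"increments": [1,0,0,-2,0,1,0,0,-4,0,1,0,0,-6,0,1,0,0,-9,0,1,0,0,-12,0,1,0,0,-14,0,1,0,0,-14,0,1,0,0,-14,0,1,0,0,-14,0,1,0,0,-14,0,1,0,0,-12,0,1,0,0,-8,0]}}

```text
time_s: 9.45
tool_pos: [534.6, 277.6, 249.1]
eef_rot: [180.0, -0.0, 100.8]
contact_force: [1.1, -0.3, -3.1]
gripper_width: 0.175
```

Call:
{"fn": "jog_arm", "kwargs": {"increments": [1,0,0,-4,0,1,0,0,-2,0,1,0,0,0,0,1,0,0,0,0]}}

```text
time_s: 9.95
tool_pos: [534.4, 277.5, 253.9]
eef_rot: [-180.0, 0.0, 100.8]
contact_force: [-0.1, -0.1, -3.2]
gripper_width: 0.178
```

Run:
```python
from h import *
need([534,277.5,250],101); print(state()["wrist_torque"])
p,d=camera("scene"); cv2.imwrite("pics/s5.png",p[:,:,::-1]); np.save("pics/s5.npy",d)
for l in("pocket","pearl_center","grip"):
  for r in landmark_of(l,"scene")[:3]: print(l,r)
a=cv2.resize(p[230:380,340:520],None,fx=4,fy=4,interpolation=2)
cv2.imwrite("pics/a5.png",a[:,:,::-1])
```

```text
t 9.95 pos [534.4 277.5 253.9] rot [-1.7996e+02  1.0000e-02  1.0083e+02] F [-0.1 -0.1 -3.2] w 0.178
tool shift [ 0.  -0.4  3.9] roll -0.0029
[-0.02442447 -0.01530596  0.02179551]
pocket {'at': [434.4, 327.2], 'score': 0.92}
pocket {'at': [381.4, 451.1], 'score': 0.9}
pocket {'at': [481.4, 273.4], 'score': 0.57}
pearl_center {'at': [428.3, 326.3], 'score': 0.4}
grip {'at': [448.0, 287.7], 'score': 0.97}
grip {'at': [495.9, 247.3], 'score': 0.92}
grip {'at': [387.0, 443.7], 'score': 0.59}
```

View pics/a5.png

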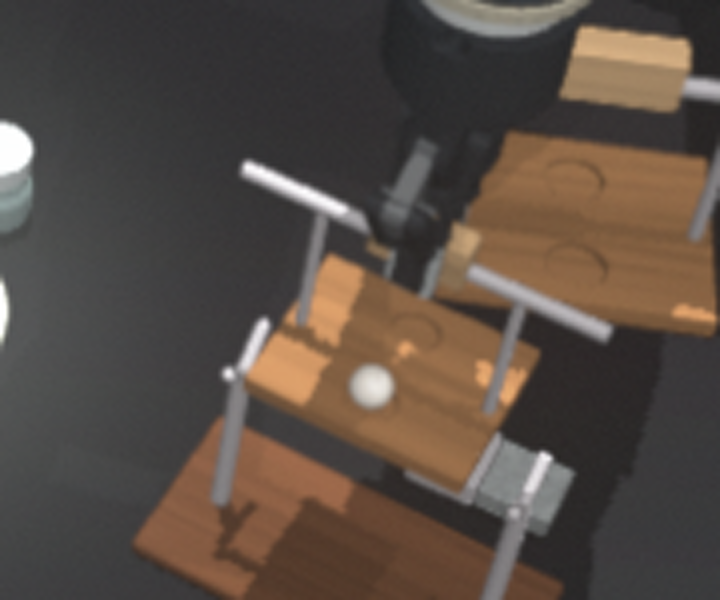

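The tray is off the hooks and carried, with the pearl in its pocket at crop (370,386). The load is about 3 N. I'll measure tilt and pose in hand.

```bash
cat > tilt.py <<'E'
from h import *
def slab(p,d,C,box,zlo,zhi):
    P,uv=C.cloud(d,box); c=p[uv[:,1],uv[:,0]].astype(int)
    k=(c[:,0]-c[:,2]>35)&(P[:,2]>zlo)&(P[:,2]<zhi); Q=P[k]
    for i in range(6):
        co,*_=np.linalg.lstsq(np.c_[Q[:,:2]-Q[:,:2].mean(0),np.ones(len(Q))],Q[:,2],rcond=None)
        r=np.abs(Q[:,2]-np.c_[Q[:,:2]-Q[:,:2].mean(0),np.ones(len(Q))]@co); 
        if i<5: Q=Q[r<max(3,2*r.std())]
    q=cv2.minAreaRect(Q[:,:2].astype(np.float32))
    print("slab n",len(Q),"rect",q,"slope x,y deg",np.degrees(np.arctan(co[:2])).round(2),"z",co[2].round(1)); return Q
E
python3 - <<'E'
from tilt import *
S=Cam("scene"); p=cv2.imread("pics/s5.png")[:,:,::-1]; d=np.load("pics/s5.npy")
slab(p,d,S,(395,285,485,355),155,190)
print(S.atz([434.4,327.2],128.7+35+15),S.atz([432.5,326.5],128.7+35+15))
E
```

```text
slab n 1825 rect ((535.2371826171875, 277.8356628417969), (96.13497161865234, 109.81571960449219), 10.750693321228027) slope x,y deg [-0.4   0.71] z 172.2
[[556.10139623 284.01159696 178.7       ]] [[557.23493602 280.5418074  178.7       ]]
```

Call:
{"fn": "jog_arm", "kwargs": {"increments": [1,0,0,0,0.02,1,0,0,0,0.045,1,0,0,0,0.06,1,0,0,0,0.06,1,0,0,0,0.055,1,0,0,0,0.035,1,0,0,0,0.02,1,0,0,0,0]}}

```text
time_s: 11.15
tool_pos: [534.5, 277.5, 254.2]
eef_rot: [-180.0, 0.0, 83.9]
contact_force: [0.2, 0.0, -3.1]
gripper_width: 0.179
```

Run:
```python
from h import *
need([553,2,254],84); print(state()["wrist_torque"])
```

```text
t 11.15 pos [534.5 277.5 254.2] rot [-180.      0.     83.93] F [ 0.2  0.  -3.1] w 0.179
tool shift [-2.72e+02  4.76e+01  2.00e-01] roll -0.0012
[-0.0328481   0.05745974  0.01575051]
```

Call:
{"fn": "jog_arm", "kwargs": {"increments": [1,-4,0.7,0,0,1,-9,1.6,0,0,1,-14,2.5,0,0,1,-19,3.3,0,0,1,-23,4,0,0,1,-25,4.4,0,0,1,-25,4.4,0,0,1,-25,4.4,0,0,1,-25,4.4,0,0,1,-25,4.4,0,0,1,-24,4.2,0,0,1,-20,3.5,0,0]}}

```text
time_s: 12.65
tool_pos: [550.7, 34.6, 254.4]
eef_rot: [180.0, 0.0, 83.9]
contact_force: [0.3, -0.4, -3.1]
gripper_width: 0.18
```

Call:
{"fn": "jog_arm", "kwargs": {"increments": [1,-15,2.6,0,0,1,-10,1.8,0,0,1,-6,1,0,0,1,-3,0.5,0,0,1,0,0,0,0,1,0,0,0,0]}}

```text
time_s: 13.4
tool_pos: [553.1, 2.4, 254.3]
eef_rot: [-180.0, -0.0, 84.0]
contact_force: [-1.4, 0.3, -2.9]
gripper_width: 0.177
```

Run:
```python
from h import *
need([553,2,163],84); print(state()["wrist_torque"])
p,d=camera("scene"); cv2.imwrite("pics/s6.png",p[:,:,::-1])
a=cv2.resize(p[190:350,220:420],None,fx=3.7,fy=3.7,interpolation=2)
cv2.imwrite("pics/a6.png",a[:,:,::-1])
```

```text
t 13.4 pos [553.1   2.4 254.3] rot [-180.     -0.     83.95] F [-1.4  0.3 -2.9] w 0.177
tool shift [-0.4 -0.1 91.3] roll -0.0008
[-0.01647592  0.0166288  -0.03270562]
```

View pics/a6.png

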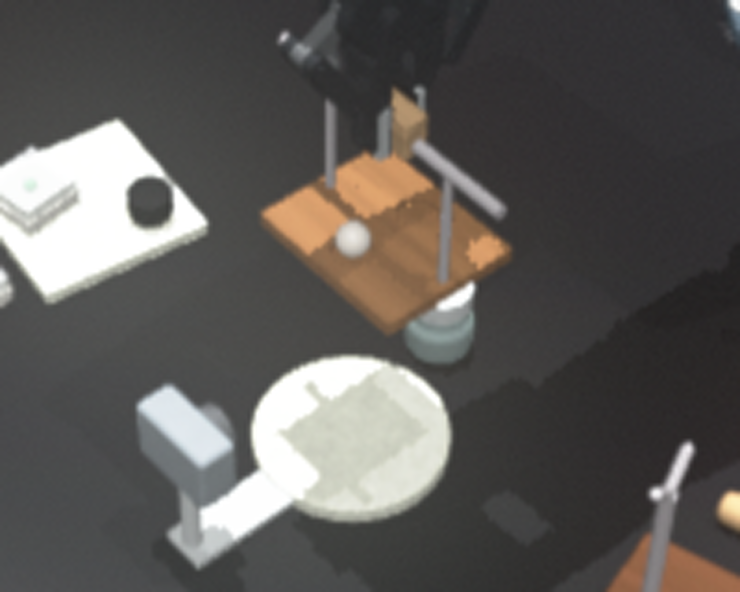

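The tray is above the plate with the pearl (crop (353,239)) on the camera side, and the jar is clear and lower. Descending.

Call:
{"fn": "jog_arm", "kwargs": {"increments": [1,0,0,3,0,1,0,0,7,0,1,0,0,10,0,1,0,0,12,0,1,0,0,12,0,1,0,0,12,0,1,0,0,12,0,1,0,0,10,0,1,0,0,7,0,1,0,0,4,0,1,0,0,2,0,1,0,0,0,0]}}

```text
time_s: 14.95
tool_pos: [553.2, 2.0, 163.4]
eef_rot: [180.0, 0.0, 83.9]
contact_force: [-0.1, 0.3, -3.1]
gripper_width: 0.176
```

Call:
{"fn": "jog_arm", "kwargs": {"increments": [1,0,0,0,0,1,0,0,0,0,1,0,0,0,0]}}

```text
time_s: 15.32
tool_pos: [553.2, 2.1, 163.4]
eef_rot: [180.0, -0.0, 83.9]
contact_force: [-0.7, 0.2, -3.6]
gripper_width: 0.179
```

Run:
```python
from tilt import *
need([553,2,163],84)
S,T=Cam("scene"),Cam("top")
p,d=camera("scene"); 
slab(p,d,S,(270,240,370,340),55,105)
for l in("pocket","pearl_center","spot","tray","station"):
  for r in landmark_of(l,"scene")[:3]: print(l,r, S.atz(r["at"],{"pocket":87,"pearl_center":87,"spot":12,"tray":72,"station":0}[l])[0].round(1))
q,e=camera("top")
for l in("pocket","pearl_center","spot"):
  for r in landmark_of(l,"top")[:2]: print("top",l,r, T.atz(r["at"],12 if l=="spot" else 87)[0].round(1))
a=cv2.resize(p[200:350,220:400],None,fx=2.2,fy=2.2,interpolation=2);b=cv2.resize(q[150:300,220:400],None,fx=2.2,fy=2.2,interpolation=2)
cv2.imwrite("pics/a7.png",np.hstack([a,b])[:,:,::-1])
```

```text
t 15.325 pos [553.2   2.1 163.4] rot [179.99  -0.    83.93] F [-0.7  0.2 -3.6] w 0.179
tool shift [-0.1 -0.2  0.4] roll -0.0012
slab n 1201 rect ((553.6246337890625, 2.623554229736328), (114.25125122070312, 92.87349700927734), 84.0096206665039) slope x,y deg [0.13 0.16] z 80.8
pocket {'at': [484.9, 272.5], 'score': 0.95} [286.  242.1  87. ]
pocket {'at': [383.5, 452.9], 'score': 0.8} [769.5 350.9  87. ]
pearl_center {'at': [313.9, 309.0], 'score': 0.7} [624.6  45.2  87. ]
pearl_center {'at': [310.0, 286.4], 'score': 0.49} [585.7  -4.   87. ]
spot {'at': [313.8, 305.8], 'score': 0.72} [573.1  -3.8  12. ]
tray {'at': [380.1, 460.6], 'score': 0.79} [777.8 352.   72. ]
tray {'at': [305.7, 402.7], 'score': 0.72} [786.2 180.9  72. ]
tray {'at': [312.9, 284.9], 'score': 0.69} [568.6 -11.8  72. ]
station {'at': [313.9, 310.6], 'score': 0.75} [575.7  -0.8   0. ]
station {'at': [305.6, 404.4], 'score': 0.24} [758.3 153.3   0. ]
top pocket {'at': [182.5, 176.7], 'score': 0.59} [704.7 320.7  87. ]
top spot {'at': [305.4, 257.9], 'score': 0.52} [474.6 -24.3  12. ]
```

View pics/a7.png

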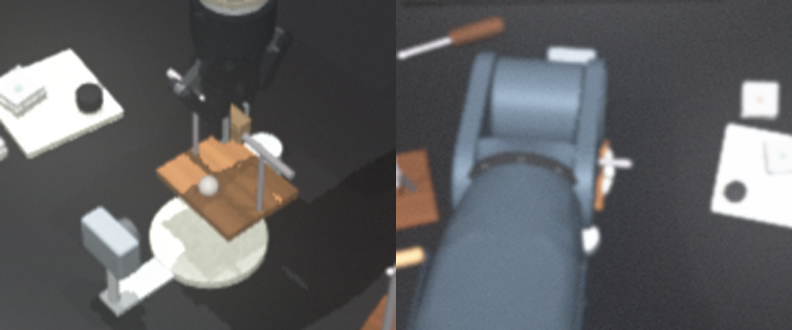

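The tray is held level. Fitted slab centre is (553.6, 2.6) and underside about 60 mm above the plate, yaw about -6°. The pearl at scene (314,284) sits over the plate, facing the camera. Handing in.

Run:
```python
from h import *
print(Cam("scene").atz([314.5,284.5],87), state()["joint_vel"].round(2)); finish_job()
```

```text
[[575.05508578  -0.96459602  87.        ]] [-0.02 -0.02  0.07 -0.02 -0.02  0.09]
the job is handed in; nothing more can be done
```

I took the middle-sized tray by its grip block, lifted it about 128 mm straight off the hooks and carried it to the round plate. I handed the job in at about 15.5 s, with the tray still held there. No verdict is reported back.

**Last checks:**
- **Height and tilt:** the underside is about 60 mm above the plate. The fitted tilt is under 0.3°.
- **Heading:** the tray's yaw is about -6°, against about -6° measured for the station, with the pearl's end towards the camera.
- **Position:** the pocket works out at about (577, 0) mm and the pearl measures (575, -1) mm. The plate middle is about (577, -1) mm, to within a few mm.
- **Grip:** the gripper reads about 15 mm open on the 16 mm block, with a load of about 3 N. The arm was still.

**What disagreed:**
- **Camera offset:** the two cameras differed by about 3–5 mm on positions, so I used averages.
- **Networks on the last pictures:** they mostly missed the held tray. The pocket was found only on look-alike trays, and some pearl and spot reports were wrong. I relied on the depth fit of the tray's slab and on the pearl as I saw it in the picture.
- **Top view at the end:** the arm covered the tray, so the final position rests on the scene camera and the arm's own readings.

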